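# Load the price-label roll and hold the feed lever at its third click

## Task

At this coin dealer's table, lift the roll of price labels and slip it over the upright spindle of the label dispenser, so that it sits flat on its seat, and let go of it. Then push the dispenser's feed lever down past its first two clicks to the third, and finish while still holding it down there against its spring so that the labels can be threaded. Leave the tape roll and the coin tube where they are, and do not press the lever before the roll is on.

Things in the scene. Friction and masses are not known exactly. Their poses are not given: they have to be found in the camera images.
- roll_center (a point): centre (half-way up, on the axis) of the label roll: a plain white paper roll with a cardboard core, 54 mm across, 44 mm tall, with a 24 mm hole right through along its z axis; about 60 to 130 g. It starts lying flat on the table, hole upright; its place among tape roll and coin tube varies.
- spindle_seat (a point): centre of the top face of the dispenser's black spindle seat (a disc 42 mm across and 12 mm thick on the base plate, its top 24 mm above the table), where the underside of the mounted roll rests. From it rises the upright steel spindle, 18 mm in diameter, its tip tapered to 8 mm and 56 mm above the seat. Axes are those of dispenser.
- dispenser: grey label dispenser, fixed to the table; origin at the centre of the underside of its base plate (150 mm along its x, 260 mm along its y, 12 mm thick); z up, its +x side (front, with the lever) looks roughly away from the robot. The spindle stands at its x 0, y +85 mm; a box-shaped lever housing (80 x 84 mm, top 98 mm above the table) stands at y -80 mm with its front face at x +10 mm. A guide post 12 mm thick and 50 mm tall stands on the plate at x -45, y +5 mm.
- lever_pad (a point): point on the upper face of the feed lever's black paddle where it is pressed, 27 mm in front of the housing's face and midway across. The paddle, 44 mm wide (dispenser y), 10 mm thick, sticks 48 mm out of the front of the housing; its upper face is level, 90 mm above the table at rest, and moves straight down.
- lever (a joint): downward travel of the feed lever in m: 0 at rest (up), clicks at 0.010, 0.020 and 0.030, bottom stop at 0.033. Three short steel marks beside the slot show the height of the paddle's upper face at each click. A spring pushes it up all the way (about 4 N at rest, 8 N at the third click, the clicks add or take up to 2.5 N on the way): no click holds it, let go it returns to 0.
- tape_center (a point): centre of a low roll of amber packing tape, 76 mm across, 19 mm tall, 54 mm hole, lying flat; leave alone
- tube_center (a point): centre of a closed upright plastic coin tube with a white cap, 37 mm across, 68 mm tall; leave alone
Things that resemble listed ones, but are neither listed nor needed, are in the scene too. Leave any orange look-alike of the part that bears roll_center alone.

How it is judged (in metres and radians):
On the way, in this order (a step that is already met when the one before it is completed fails the run):
1. the label roll sits flat on the spindle seat, let go (z of roll_center in the frame of spindle_seat between 0.018 and 0.026 m and horizontal distance between roll_center and spindle_seat below 0.006 m and angle between roll_center's own z axis and vertical below 0.1 rad and contact force between roll and the arm below 0.2 N and contact force between roll and the fingers below 0.2 N and linear speed of roll below 0.02 m/s), for 0.3 s.
2. the feed lever is pressed beyond its first click (value of joint lever above 0.012 m and contact force between any of the fingers, the arm and lever above 2 N).
3. the feed lever is pressed beyond its second click (value of joint lever above 0.0225 m and contact force between any of the fingers, the arm and lever above 2 N).
4. the feed lever is held at its third click (value of joint lever above 0.0275 m and contact force between any of the fingers, the arm and lever above 2 N), for 0.3 s.
At the end, for the whole second after the job is handed in: the robot itself still presses the lever (over 2 N) at its third click (travel over 27.5 mm) and keeps it still; the label roll sits on the spindle seat (centre within 6 mm of the spindle's axis, 18 to 26 mm above the seat, tilted under 0.1 rad), at rest and not touched by the robot (all of step 1 and all of step 4 and contact force between roll and lever below 0.2 N and velocity of joint lever between -0.01 and 0.01 m/s); the arm keeps its last pose, push and grip.
It fails at once if the tape roll or coin tube is moved by more than 20 mm or tipped (distance of any of tape_center, tube_center from where it was at the start of the episode above 0.02 m or angle between tube_center's own z axis and vertical above 0.5 rad).
It fails at once if the lever is pressed before the roll is on the spindle (value of joint lever above 0.006 m and not (z of roll_center in the frame of spindle_seat between 0.018 and 0.026 m and horizontal distance between roll_center and spindle_seat below 0.006 m and angle between roll_center's own z axis and vertical below 0.1 rad)).
It also fails if it takes over 48 s, if anything falls off the work surface, if the arm or the gripper's body presses on something with over 40 N, if the wrist force passes 120 N, or if a joint passes its speed limit or range.

## Robot

A 6-joint arm with a two-finger parallel gripper is mounted at the origin on the work surface. World frame = base frame: x ahead of the robot, y to its left, z up, the work surface at z = 0. Lengths are in mm, angles in rad, forces in N, time in s.
With the tool pointing down it reaches from about 350 to 775 mm from the base axis. Payload 7.3 kg.
Tool frame: the origin (TCP) lies between the finger pads; the fingertips stand 14 mm ahead of it and the grasp point (between the pads) lies 5 mm behind it; z points along the fingers, y is the line along which they close (so a half turn about z gives the same grasp; the last joint's range is limited). The gripper opens to 92 mm and grips with 3 to 60 N. Pads are 19 mm wide; open, the fingers measure 130 mm over their backs; the gripper's body (75 mm by 190 mm) begins 47 mm behind the grasp point.
Start: joints at [1.045, 0.342, 1.524, -0, 1.275, -0.146], TCP at [194.622, 487.612, 240.741] pointing down, gripper open.
Joint ranges: [-2.53, 2.53], [-0.77, 2.02], [0.04, 2.7], [-1, 4.14], [0.28, 2.66], [-3.11, 3.11]. Speed limits (rad/s): [2.57, 2.57, 3.14, 3.14, 3.14, 3.14].

## Interface

Orientations are given as [roll, pitch, yaw] about the fixed x, y, z axes, in that order (R = Rz(yaw) Ry(pitch) Rx(roll)).
In Python, from plant import get_obs, cams, close_job gives the robot as it stands. The module is installed in compiled form; this text tells all that it offers.
- The arm moves only by the shell command python3 -m creep 'ROWS'. ROWS is JSON, a list of rows, each an object of numbers: "hand": the opening, from 0 (shut) to 1 (fully open); "tx", "ty", "tz": the shift along the tool's x, y, z in m; "spin": the turn about the tool's z in degrees. In form: [{"hand": .., "tx": .., "ty": .., "tz": .., "spin": ..}, ...]. A call has 1 to 5 rows; each row shifts and turns the commanded pose from where the row before left it, along the tool's axes as they then stand; what a row does not reach is not made up. A row lasts 1/8 s, in which the tool goes at most 62.5 mm and 10.7 degrees, less where a joint would pass 70% of its speed; a pose out of reach is approached as far as the arm can. A call is refused whole if a number of a shift passes 0.0625 or a number of a turn 10.7, either way. A call with a gripper value outside its range is refused whole. The fingers move at their own pace and stop on an object; the grip force is fixed at half the most. Time passes only in rows, so rows that do not move let the fingers close. It gives the time, the measured TCP pose, the force, the opening and the grip force at its end, in the units of the state.
- get_obs(): the state, without advancing time (a new reading comes with each control period).
- cams.capture(name): name is "scene" or "top" or "wrist"; returns a dict with "color" (384x512x3 uint8, red, green, blue), "K" (3x3 intrinsics, pixels), "k1" (the pictures are not rectified: a ray, as slopes to the right and down, at radius r is drawn at 1 + k1 r^2 times it, then the intrinsics apply), "R" (3x3) and "t" (3): a world point X has camera coordinates R X + t. Camera axes: x right, y down, z forward; pixel columns grow to the right and rows downward; lengths in mm; the calibration is good to about 2 mm. A picture is of the moment at which its call begins. There is no depth.
- close_job(): hands the job in; it is judged then, once.
The state is a dict: "time": time; "joint_positions": joint angles; "dq": joint speeds; "tau": joint torques, N m; "tool_pos": TCP position; "tcp_rot": TCP orientation; "contact_force": force on the tool from outside, world axes, zero at the start; "moment": the same for the moment, N m; "grip_width": finger opening in mm; "finger_force": force on a finger pad.
Only numpy, scipy, OpenCV 4.12 (cv2) and the standard library are available. Lean on these libraries where they do the work, as an engineer would, in place of code of your own. Each camera call takes 0.05 s, during which the arm holds its last target. There are 200 camera calls.

## Working session

There is one attempt and no reset: what is moved stays moved. The work goes in short steps, Python scripts to look and compute and a shell command to move; the robot and the scene stay as the last step left them, time stands still between calls to the robot, and variables do not carry over. Pictures are saved under pics/ and viewed, at most 12 in all, crops included, and the job is handed in when it is done.

```bash
mkdir -p pics; cat > h.py <<'E'
import numpy as np, cv2
from plant import get_obs, cams, close_job
def cap(n,f=None):
    c=cams.capture(n)
    if f: cv2.imwrite('pics/'+f,c['color'][:,:,::-1])
    return c
def ray(c,u,v):
    K=np.array(c['K']);R=np.array(c['R']);t=np.array(c['t'])
    d=np.array([(u-K[0,2])/K[0,0],(v-K[1,2])/K[1,1]]);s=d.copy()
    for _ in range(20): s=d/(1+c['k1']*(s@s))
    return -R.T@t, R.T@np.array([s[0],s[1],1])
def onz(c,u,v,z):
    o,d=ray(c,u,v); return o+d*(z-o[2])/d[2]
def proj(c,X):
    p=np.array(c['R'])@np.array(X,float)+np.array(c['t']);s=p[:2]/p[2];s=s*(1+c['k1']*(s@s))
    K=np.array(c['K']);return K[0,0]*s[0]+K[0,2],K[1,1]*s[1]+K[1,2]
E
python3 - <<'E'
from h import *
a=cap('scene','s1.png');b=cap('top','t1.png')
for c in(a,b): print(-np.array(c['R']).T@np.array(c['t']),np.round(c['K'],1).tolist(),c['k1'],np.round(c['R'],2).tolist())
o=get_obs();print(o['time'],o['tool_pos'],o['tcp_rot'],o['contact_force'])
E
```

```text
[1156.81067483  391.02805155  795.7222457 ] [[401.0, 0.0, 260.6], [0.0, 401.0, 196.0], [0.0, 0.0, 1.0]] -0.03102555821620555 [[-0.61, 0.8, 0.01], [0.56, 0.43, -0.71], [-0.57, -0.43, -0.7]]
[ 390.42309008  -23.42749535 1259.66282754] [[466.4, 0.0, 245.9], [0.0, 466.4, 196.3], [0.0, 0.0, 1.0]] -0.17691111642756893 [[-0.02, -1.0, -0.01], [-0.99, 0.02, -0.16], [0.16, 0.01, -0.99]]
0.1 [194.45585678 487.29557949 240.11558483] [-3.14024627e+00 -2.06788738e-04  2.76172843e+00] [-0.37099638  0.46963214  0.27178623]
```

View pics/s1.png

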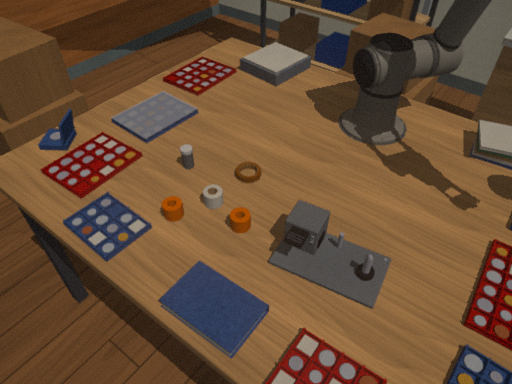

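View pics/t1.png

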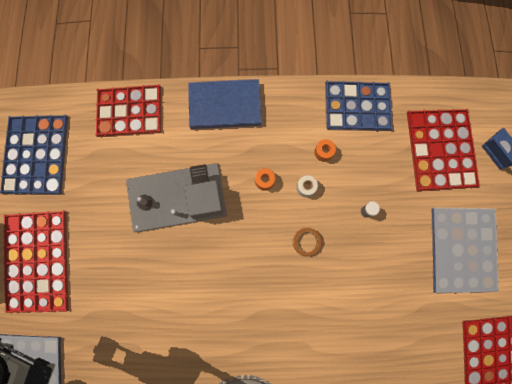

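The white label roll is at scene (213,196) / top (308,186). It could be confused with the orange rolls at top (265,179) and (326,150), the amber tape at (308,242) or the white-capped tube at (373,210). I choose the white ring. The dispenser's spindle is at top (145,202) and its lever paddle at top (199,172). I'll crop in to check.

```bash
python3 - <<'E'
from h import *
b=cap('top');im=b['color'][:,:,::-1]
l=cv2.resize(im[155:240,115:235],None,fx=5,fy=5,interpolation=cv2.INTER_CUBIC)
a=cap('scene');ia=a['color'][:,:,::-1]
m=((im.max(2).astype(int)-im.min(2)<45)&(im.min(2)>125)).astype(np.uint8)[165:225,290:395]
n,_,st,ce=cv2.connectedComponentsWithStats(m)
for i in range(1,n):
    if st[i,4]>40: print(st[i],ce[i]+[290,165])
r=cv2.resize(im[165:210,290:330],None,fx=5,fy=5,interpolation=cv2.INTER_CUBIC)
out=np.zeros((425,800,3),np.uint8);out[:,:600]=l;out[:225,600:800]=r
cv2.imwrite('pics/c1.png',out)
g=(m*0);
s=cv2.resize(ia[170:310,180:395],None,fx=3.7,fy=3.7,interpolation=cv2.INTER_CUBIC);cv2.imwrite('pics/c2.png',s)
print('roll c',onz(b,308,186,44))
for n,p,z in(('tip',(145,202),80),('tape',(308,242),19),('tube',(373,209),68),('or1',(265,179),44),('or2',(326,150),44)): print(n,onz(b,*p,z))
E
```

```text
[ 8 12 13 18 55] [302.2        183.76363636]
[ 75  37  15  13 147] [372.06802721 208.2244898 ]
roll c [ 612.2383915  -181.09006414   44.        ]
tip [571.65053405 245.04756345  80.        ]
tape [ 465.327776   -178.78903257   19.        ]
tube [ 544.0356822  -346.50901052   68.        ]
or1 [633.2078208  -67.26027847  44.        ]
or2 [ 710.16083989 -234.04218295   44.        ]
```

View pics/c1.png

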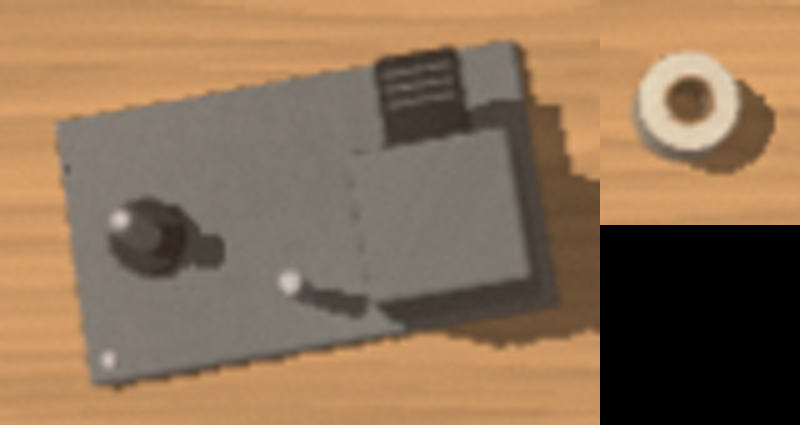

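View pics/c2.png

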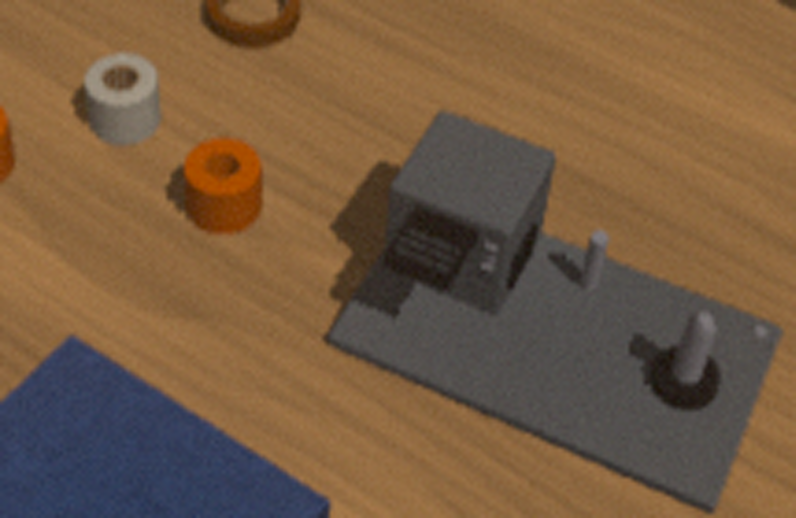

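The close crop confirms the white ring with a brown core at top (307.8,185.4). The spindle tip is at top (138.8,198.6) and the plate corners are clear.

```bash
python3 - <<'E'
from h import *
b=cap('top');a=cap('scene')
P=lambda x,y:(x/5+115,y/5+155)
Q=lambda x,y:(x/3.7+180,y/3.7+170)
c=[onz(b,*P(*q),12)[:2] for q in((57,122),(518,43),(557,303),(95,383))]
print(np.round(c,1)); cen=np.mean(c,0)
y=(c[0]+c[3]-c[1]-c[2]);yaw=np.arctan2(-y[0],y[1]);print('disp',cen,yaw,np.linalg.norm(y)/2)
c2=[onz(a,*Q(*q),12)[:2] for q in((778,328),(712,508),(327,338))];print(np.round(c2,1))
R=np.array([[np.cos(yaw),-np.sin(yaw)],[np.sin(yaw),np.cos(yaw)]])
for n,p in(('spindle',(0,85)),('pad',(37,-80)),('house',(-30,-80))):print(n,cen+R@np.array(p))
print('tip top/scene',onz(b,*P(120,218),79),onz(a,*Q(706,317),78))
print('seat scene',onz(a,*Q(685,378),24),'seat top',onz(b,*P(148,238),24))
print('roll top/scene',onz(b,307.8,185.4,44),onz(a,*Q(121,76),44))
print('paddle front mid', onz(b,*P(418,57),90))
o=get_obs();print(o['time'])
E
```

```text
[[646.3 314.3]
 [685.2  57.9]
 [541.1  37.9]
 [501.4 289.8]]
disp [593.45437603 174.97743107] 0.1534593907840243 257.13262070973747
[[504.1 294.9]
 [649.8 319.3]
 [689.8  66.3]]
spindle [580.46146499 258.97852786]
pad [642.24818151 101.57331302]
house [576.03555227  91.33184196]
tip top/scene [580.99746575 261.29249497  79.        ] [577.98850028 264.96064957  78.        ]
seat scene [585.36771374 266.29585847  24.        ] seat top [578.62996103 258.86816567  24.        ]
roll top/scene [ 613.86754467 -180.620055     44.        ] [ 613.57241601 -177.81664638   44.        ]
paddle front mid [660.41535772 104.5196614   90.        ]
0.3
```

```bash
cat >> h.py <<'E'
def go(x,y,z):
    o=get_obs();w=o['tcp_rot'][2];d=np.array([x,y,z])-o['tool_pos']
    print('t',round(o['time'],2),'pos',np.round(o['tool_pos'],1),'rpy',np.round(o['tcp_rot'],3),'F',np.round(o['contact_force'],1),'w',round(o['grip_width'],1),'f',np.round(o['finger_force'],1))
    print('need tx %.1f ty %.1f tz %.1f mm'%(d[0]*np.cos(w)+d[1]*np.sin(w),d[0]*np.sin(w)-d[1]*np.cos(w),-d[2]))
E
for i in 1; do python3 -m creep '[{"hand":1,"tx":-0.02,"ty":-0.015},{"hand":1,"tx":-0.04,"ty":-0.029},{"hand":1,"tx":-0.04,"ty":-0.029},{"hand":1,"tx":-0.04,"ty":-0.029},{"hand":1,"tx":-0.04,"ty":-0.029}]'
python3 -m creep '[{"hand":1,"tx":-0.04,"ty":-0.029},{"hand":1,"tx":-0.04,"ty":-0.029},{"hand":1,"tx":-0.04,"ty":-0.029},{"hand":1,"tx":-0.04,"ty":-0.029},{"hand":1,"tx":-0.04,"ty":-0.029}]'
python3 -m creep '[{"hand":1,"tx":-0.04,"ty":-0.029},{"hand":1,"tx":-0.04,"ty":-0.029},{"hand":1,"tx":-0.04,"ty":-0.029},{"hand":1,"tx":-0.04,"ty":-0.029},{"hand":1,"tx":-0.02,"ty":-0.015}]'; done
python3 -c "
from h import *
go(614,-179.5,200);c=cap('wrist','w1.png');print(proj(c,(614,-179.5,44)));go(614,-179.5,200)"
```

```text
t 0.3 pos [194.6 487.5 240.5] rpy [-3.141 -0.     2.762] F [ 0.4 -0.4 -0.1] w 91.7 f 0.0
need tx -636.8 ty -464.0 tz 40.5 mm
(np.float64(5.707912740671162), np.float64(503.6880625985832))
t 0.35 pos [194.6 487.5 240.6] rpy [-3.141 -0.     2.762] F [-0.3  0.2 -0.9] w 92.0 f 0.0
need tx -636.8 ty -464.0 tz 40.6 mminvalid input at $[0]: expected keys hand, tx, ty, tz, spin
invalid input at $[0]: expected keys hand, tx, ty, tz, spin
invalid input at $[0]: expected keys hand, tx, ty, tz, spin
```

View pics/w1.png

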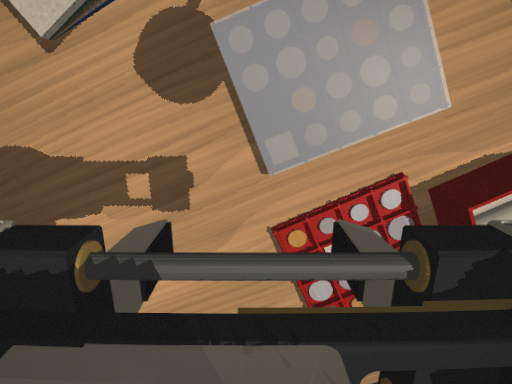

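All five keys are required in every row. The wrist view shows only trays, with the fingers along the bottom (rows 220–310), so the arm hasn't moved.

```bash
python3 -m creep '[{"hand":1,"tx":-0.02,"ty":-0.015,"tz":0,"spin":0},{"hand":1,"tx":-0.04,"ty":-0.029,"tz":0,"spin":0},{"hand":1,"tx":-0.04,"ty":-0.029,"tz":0,"spin":0},{"hand":1,"tx":-0.04,"ty":-0.029,"tz":0,"spin":0},{"hand":1,"tx":-0.04,"ty":-0.029,"tz":0,"spin":0}]'
python3 -m creep '[{"hand":1,"tx":-0.04,"ty":-0.029,"tz":0,"spin":0},{"hand":1,"tx":-0.04,"ty":-0.029,"tz":0,"spin":0},{"hand":1,"tx":-0.04,"ty":-0.029,"tz":0,"spin":0},{"hand":1,"tx":-0.04,"ty":-0.029,"tz":0,"spin":0},{"hand":1,"tx":-0.04,"ty":-0.029,"tz":0,"spin":0}]' >/dev/null
python3 -m creep '[{"hand":1,"tx":-0.04,"ty":-0.029,"tz":0,"spin":0},{"hand":1,"tx":-0.04,"ty":-0.029,"tz":0,"spin":0},{"hand":1,"tx":-0.04,"ty":-0.029,"tz":0,"spin":0},{"hand":1,"tx":-0.04,"ty":-0.029,"tz":0,"spin":0},{"hand":1,"tx":-0.02,"ty":-0.015,"tz":0,"spin":0}]'
python3 -c "
from h import *
go(614,-179.5,120);c=cap('wrist','w2.png');print(proj(c,(614,-179.5,44)));print(-c['R'].T@c['t'],c['R'].round(2))
im=c['color'].astype(int);m=((im.max(2)-im.min(2)<50)&(im.min(2)>120)).astype(np.uint8)
n,_,st,ce=cv2.connectedComponentsWithStats(m)
[print(st[i],ce[i]) for i in range(1,n) if st[i,4]>200]"
```

```text
time: 0.98
tool_pos: [313.9, 297.9, 240.9]
tcp_rot: [3.141, 0.0, 2.762]
contact_force: [0.2, 0.9, 0.0]
grip_width: 91.5
finger_force: 0.0
time: 2.22
tool_pos: [564.7, -100.3, 240.3]
tcp_rot: [-3.141, 0.0, 2.76]
contact_force: [0.8, 0.9, 0.1]
grip_width: 91.7
finger_force: 0.0
t 2.23 pos [ 564.7 -100.3  240.3] rpy [-3.141  0.     2.76 ] F [0.8 0.9 0.1] w 91.7 f 0.0
need tx -75.2 ty -55.1 tz 120.3 mm
(np.float64(206.57611749600557), np.float64(231.48064933158082))
[497.54670295 -72.91028693 383.28473707] [[ 0.37  0.93 -0.  ]
 [ 0.89 -0.36  0.27]
 [ 0.25 -0.1  -0.96]]
[187 212  45  39 960] [209.91145833 230.80833333]
```

View pics/w2.png

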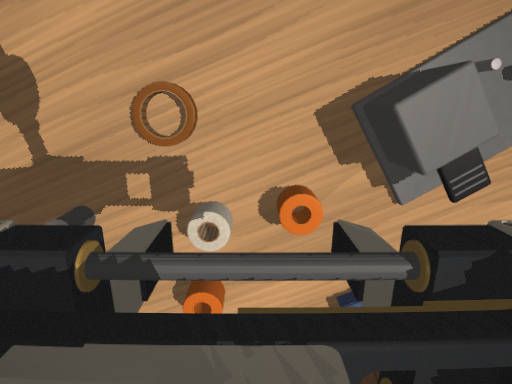

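The roll is at wrist (210,231), which puts it at about (614.5,-177.5). I'll move over it.

```bash
python3 -m creep '[{"hand":1,"tx":-0.037,"ty":-0.026,"tz":0.03,"spin":0},{"hand":1,"tx":-0.038,"ty":-0.027,"tz":0.04,"spin":0},{"hand":1,"tx":0,"ty":0,"tz":0.05,"spin":0},{"hand":1,"tx":0,"ty":0,"tz":0.02,"spin":0},{"hand":1,"tx":0,"ty":0,"tz":0,"spin":0}]'
python3 -c "
from h import *
go(614.5,-177.5,25);c=cap('wrist','w3.png')"
```

```text
time: 2.9
tool_pos: [612.6, -174.2, 98.7]
tcp_rot: [3.141, -0.004, 2.762]
contact_force: [-0.4, 0.4, 0.1]
grip_width: 91.6
finger_force: 0.0
t 2.9 pos [ 612.6 -174.2   98.7] rpy [ 3.141 -0.004  2.762] F [-0.4  0.4  0.1] w 91.6 f 0.0
need tx -2.9 ty -2.3 tz 73.7 mm
```

View pics/w3.png

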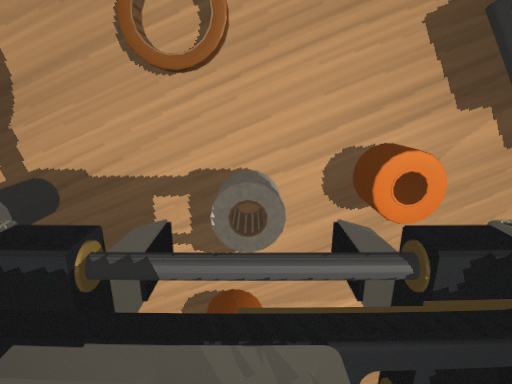

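The roll is between the fingers, with its top face centred at about wrist (248.5,215). I'll cast that ray and descend.

```bash
python3 -c "
from h import *
c=cap('wrist')
for v in (213,216): print(onz(c,248.5,v,44))
print(onz(c,286,216,44)-onz(c,211,216,44))"
python3 -m creep '[{"hand":1,"tx":-0.003,"ty":-0.002,"tz":0.02,"spin":0},{"hand":1,"tx":0,"ty":0,"tz":0,"spin":0}]'; python3 -c "
from h import *
go(614.5,-177.5,25)"
```

```text
[ 613.13883536 -176.55248806   44.        ]
[ 615.23101684 -177.39482788   44.        ]
[19.69784258 49.37261286  0.        ]
time: 3.25
tool_pos: [615.1, -177.8, 79.3]
tcp_rot: [3.142, -0.002, 2.762]
contact_force: [0.6, -0.9, -0.6]
grip_width: 91.3
finger_force: 0.0
t 3.25 pos [ 615.1 -177.8   79.3] rpy [ 3.142e+00 -2.000e-03  2.762e+00] F [ 0.6 -0.9 -0.6] w 91.3 f 0.0
need tx 0.7 ty 0.0 tz 54.3 mm
```

Consistent. I'll descend, grasp and lift a little.

```bash
python3 -m creep '[{"hand":1,"tx":0.0005,"ty":0,"tz":0.03,"spin":0},{"hand":1,"tx":0,"ty":0,"tz":0.02,"spin":0},{"hand":1,"tx":0,"ty":0,"tz":0.004,"spin":0},{"hand":1,"tx":0,"ty":0,"tz":0,"spin":0},{"hand":0.4,"tx":0,"ty":0,"tz":0,"spin":0}]'
python3 -m creep '[{"hand":0.4,"tx":0,"ty":0,"tz":0,"spin":0},{"hand":0.4,"tx":0,"ty":0,"tz":0,"spin":0},{"hand":0.4,"tx":0,"ty":0,"tz":0,"spin":0},{"hand":0.4,"tx":0,"ty":0,"tz":0,"spin":0},{"hand":0.4,"tx":0,"ty":0,"tz":0,"spin":0}]'
```

```text
time: 3.88
tool_pos: [616.1, -178.1, 27.9]
tcp_rot: [3.142, 0.002, 2.762]
contact_force: [-0.3, -0.5, 0.2]
grip_width: 86.2
finger_force: 0.0
time: 4.5
tool_pos: [615.4, -177.8, 26.8]
tcp_rot: [3.142, 0.0, 2.762]
contact_force: [-0.1, 0.3, 0.9]
grip_width: 52.1
finger_force: 30.0
```

Gripped (30 N). I'll lift and carry it towards the spindle.

```bash
python3 -m creep '[{"hand":0.4,"tx":0,"ty":0,"tz":-0.03,"spin":0},{"hand":0.4,"tx":0,"ty":0,"tz":-0.05,"spin":0},{"hand":0.4,"tx":0,"ty":0,"tz":-0.05,"spin":0},{"hand":0.4,"tx":0.01,"ty":0.02,"tz":-0.023,"spin":0},{"hand":0.4,"tx":0.0215,"ty":0.042,"tz":0,"spin":0}]'
python3 -m creep '[{"hand":0.4,"tx":0.0215,"ty":0.042,"tz":0,"spin":0},{"hand":0.4,"tx":0.0215,"ty":0.042,"tz":0,"spin":0},{"hand":0.4,"tx":0.0215,"ty":0.042,"tz":0,"spin":0},{"hand":0.4,"tx":0.0215,"ty":0.042,"tz":0,"spin":0},{"hand":0.4,"tx":0.0215,"ty":0.042,"tz":0,"spin":0}]'
python3 -m creep '[{"hand":0.4,"tx":0.0215,"ty":0.042,"tz":0,"spin":0},{"hand":0.4,"tx":0.01,"ty":0.022,"tz":0,"spin":0},{"hand":0.4,"tx":0,"ty":0,"tz":0,"spin":0}]'
python3 -c "
from h import *
c=cap('wrist','w4.png');go(580.5,261,180)
print(proj(c,(580.5,261,80)),proj(c,(580.5,261,24)))"
```

```text
time: 5.12
tool_pos: [610.2, -109.6, 182.0]
tcp_rot: [3.141, 0.005, 2.759]
contact_force: [0.1, 0.2, -0.6]
grip_width: 52.1
finger_force: 30.0
time: 5.75
tool_pos: [586.7, 127.8, 179.5]
tcp_rot: [-3.142, -0.0, 2.762]
contact_force: [0.5, 0.1, -1.8]
grip_width: 52.4
finger_force: 30.0
time: 6.12
tool_pos: [581.0, 199.2, 179.3]
tcp_rot: [-3.142, -0.001, 2.765]
contact_force: [-0.1, 0.2, -1.3]
grip_width: 52.7
finger_force: 30.0
t 6.17 pos [581.3 197.9 179.3] rpy [-3.141 -0.     2.763] F [-0.7 -0.3 -0.7] w 52.4 f 30.0
need tx 24.0 ty 58.4 tz -0.7 mm
(np.float64(320.8692386822331), np.float64(168.38624221884646)) (np.float64(308.52314186238937), np.float64(157.24558036722902))
```

View pics/w4.png

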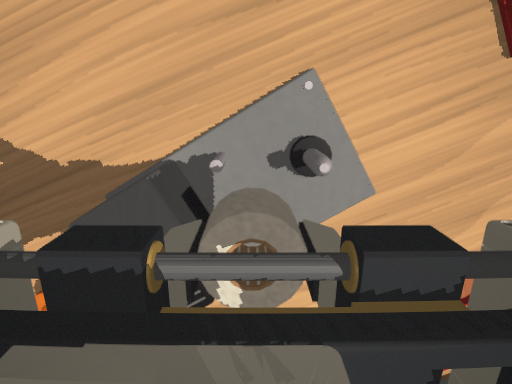

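The spindle tip is at wrist (324,167) and the seat at (311,157), close to the prediction. I'll refine those two pixels numerically.

```bash
python3 - <<'E'
from h import *
c=cap('wrist');im=cv2.cvtColor(c['color'],cv2.COLOR_RGB2GRAY)
s=im[120:200,270:350]
for nm,m in(('dark',s<45),('bright',s>130)):
    n,_,st,ce=cv2.connectedComponentsWithStats(m.astype(np.uint8))
    for i in range(1,n):
        if st[i,4]>25: print(nm,st[i]+[270,120,0,0,0],ce[i]+[270,120])
for u in (323,325): print(onz(c,u,167.5,79))
print(onz(c,310.5,157,24))
E
```

```text
dark [291 135  21  35 291] [298.25085911 154.80756014]
bright [330 120   8  13  52] [333.82692308 125.38461538]
bright [342 120   8  15  64] [346.8125 124.8125]
bright [342 142   8  12  44] [346.77272727 147.34090909]
bright [321 158  15  15 159] [327.97484277 165.28930818]
bright [339 181  11   8  38] [345.05263158 184.84210526]
[581.04660462 261.62908311  79.        ]
[581.6576749  263.17395207  79.        ]
[581.32736597 261.5089061   24.        ]
```

```bash
python3 -m creep '[{"hand":0.4,"tx":0.012,"ty":0.03,"tz":0,"spin":0},{"hand":0.4,"tx":0.0115,"ty":0.0295,"tz":0.02,"spin":0},{"hand":0.4,"tx":0,"ty":0,"tz":0.03,"spin":0},{"hand":0.4,"tx":0,"ty":0,"tz":0.01,"spin":0},{"hand":0.4,"tx":0,"ty":0,"tz":0,"spin":0}]'
python3 - <<'E'
from h import *
go(581.5,262,51)
a=cap('scene')
cv2.imwrite('pics/s2.png',cv2.resize(a['color'][200:300,310:430,::-1],None,fx=5,fy=5,interpolation=cv2.INTER_CUBIC))
E
```

```text
time: 6.85
tool_pos: [582.0, 260.2, 119.4]
tcp_rot: [-3.141, -0.001, 2.76]
contact_force: [0.7, 0.5, -1.1]
grip_width: 52.5
finger_force: 30.0
t 6.85 pos [582.  260.2 119.4] rpy [-3.141e+00 -1.000e-03  2.760e+00] F [ 0.7  0.5 -1.1] w 52.5 f 30.0
need tx 1.1 ty 1.4 tz 68.4 mm
```

View pics/s2.png

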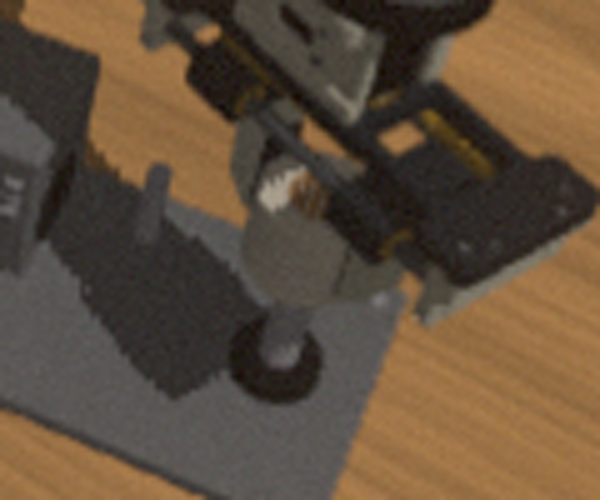

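The roll hangs above the spindle: roll axis at column ~292, spindle column ~290. I'll correct by about 1 mm and descend with force checks.

```bash
python3 -m creep '[{"hand":0.4,"tx":0.001,"ty":0.0014,"tz":0.01,"spin":0},{"hand":0.4,"tx":0,"ty":0,"tz":0.01,"spin":0},{"hand":0.4,"tx":0,"ty":0,"tz":0.01,"spin":0},{"hand":0.4,"tx":0,"ty":0,"tz":0,"spin":0}]'; python3 -c "
from h import *
go(581.5,262,51)"
```

```text
time: 7.4
tool_pos: [580.8, 262.9, 88.4]
tcp_rot: [-3.14, -0.002, 2.762]
contact_force: [0.1, -0.3, -1.3]
grip_width: 52.4
finger_force: 30.0
t 7.4 pos [580.8 262.9  88.4] rpy [-3.140e+00 -2.000e-03  2.762e+00] F [ 0.1 -0.3 -1.3] w 52.4 f 30.0
need tx -1.0 ty -0.6 tz 37.4 mm
```

No contact force with the roll bottom about 19 mm below the tip, so it is threaded. I'll continue down.

```bash
python3 -m creep '[{"hand":0.4,"tx":0,"ty":0,"tz":0.012,"spin":0},{"hand":0.4,"tx":0,"ty":0,"tz":0.01,"spin":0},{"hand":0.4,"tx":0,"ty":0,"tz":0.008,"spin":0},{"hand":0.4,"tx":0,"ty":0,"tz":0.004,"spin":0},{"hand":0.4,"tx":0,"ty":0,"tz":0,"spin":0}]'; python3 -c "
from h import *
go(581.5,262,51)"
```

```text
time: 8.02
tool_pos: [581.3, 263.1, 55.4]
tcp_rot: [-3.141, -0.0, 2.762]
contact_force: [-0.1, -0.8, -1.0]
grip_width: 52.3
finger_force: 30.0
t 8.03 pos [581.3 263.1  55.4] rpy [-3.141 -0.     2.762] F [-0.1 -0.8 -1. ] w 52.3 f 30.0
need tx -0.6 ty -1.0 tz 4.4 mm
```

```bash
python3 -m creep '[{"hand":0.4,"tx":0,"ty":-0.0005,"tz":0.003,"spin":0},{"hand":0.4,"tx":0,"ty":0,"tz":0.001,"spin":0},{"hand":0.4,"tx":0,"ty":0,"tz":0,"spin":0}]'
python3 -m creep '[{"hand":0.7,"tx":0,"ty":0,"tz":0,"spin":0},{"hand":0.95,"tx":0,"ty":0,"tz":0,"spin":0},{"hand":0.95,"tx":0,"ty":0,"tz":0,"spin":0},{"hand":0.95,"tx":0,"ty":0,"tz":0,"spin":0}]'
```

```text
time: 8.4
tool_pos: [581.3, 262.6, 51.8]
tcp_rot: [3.141, 0.0, 2.762]
contact_force: [-0.1, 0.3, -0.2]
grip_width: 52.3
finger_force: 30.0
time: 8.9
tool_pos: [581.3, 262.7, 51.8]
tcp_rot: [3.141, 0.0, 2.762]
contact_force: [1.4, -0.3, -0.1]
grip_width: 85.8
finger_force: 0.0
```

```bash
python3 -m creep '[{"hand":0.95,"tx":0,"ty":0,"tz":-0.03,"spin":0},{"hand":0.95,"tx":0,"ty":0,"tz":-0.05,"spin":0},{"hand":0.95,"tx":0,"ty":0,"tz":-0.04,"spin":-10.2},{"hand":0.3,"tx":0,"ty":0,"tz":0,"spin":-10.2},{"hand":0,"tx":0,"ty":0,"tz":0,"spin":-10.2}]'
python3 - <<'E'
from h import *
go(642.5,104,170)
b=cap('top');a=cap('scene')
A=cv2.resize(a['color'][215:305,260:395,::-1],None,fx=4,fy=4,interpolation=cv2.INTER_CUBIC)
B=cv2.resize(b['color'][155:240,115:235,::-1],None,fx=2,fy=2,interpolation=cv2.INTER_CUBIC)
o=np.zeros((360,780,3),np.uint8);o[:,:540]=A;o[:170,540:]=B;cv2.imwrite('pics/s3.png',o)
print(get_obs()['joint_positions'])
for u in((0,85),):
    print(proj(a,(581.2,262,68)),proj(a,(581.2,262,24)))
E
```

```text
time: 9.52
tool_pos: [581.4, 262.7, 172.6]
tcp_rot: [3.141, 0.001, -2.981]
contact_force: [0.1, -0.2, -0.7]
grip_width: 72.0
finger_force: 0.0
t 9.53 pos [581.4 262.7 172.6] rpy [ 3.141e+00  1.000e-03 -2.981e+00] F [ 0.1 -0.2 -0.7] w 72.0 f 0.0
need tx -35.0 ty -166.4 tz 2.6 mm
[ 3.04299379e-01  6.03867428e-01  1.28696161e+00  3.41225887e-05
  1.25042985e+00 -1.42207025e+00]
(np.float64(368.05824842067693), np.float64(258.6447575057844)) (np.float64(364.28759974154536), np.float64(270.02099728433456))
```

View pics/s3.png

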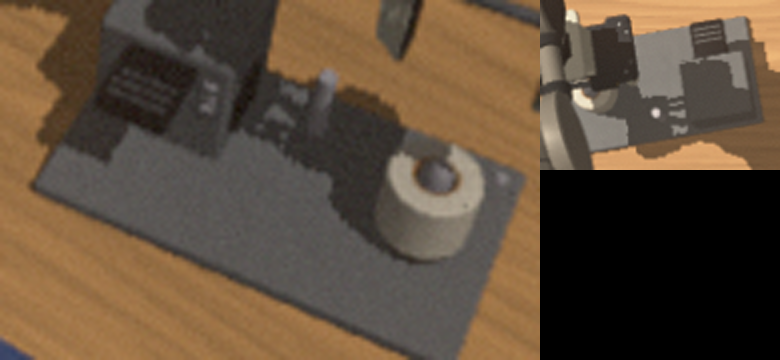

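The roll sits flat on the seat with the spindle through it, at crop (430,205). Now over the lever with the fingers shut.

```bash
python3 -m creep '[{"hand":0,"tx":-0.009,"ty":-0.042,"tz":0,"spin":0},{"hand":0,"tx":-0.009,"ty":-0.042,"tz":0,"spin":0},{"hand":0,"tx":-0.009,"ty":-0.042,"tz":0,"spin":0},{"hand":0,"tx":-0.008,"ty":-0.0405,"tz":0,"spin":0},{"hand":0,"tx":0,"ty":0,"tz":0.04,"spin":0}]'
python3 -m creep '[{"hand":0,"tx":0,"ty":0,"tz":0,"spin":0},{"hand":0,"tx":0,"ty":0,"tz":0,"spin":0}]'
python3 - <<'E'
from h import *
go(642.5,104,104)
a=cap('scene');c=cap('wrist')
A=cv2.resize(a['color'][180:290,250:350,::-1],None,fx=4,fy=4,interpolation=cv2.INTER_CUBIC)
o=np.zeros((440,800,3),np.uint8);o[:,:400]=A;o[:300,400:]=cv2.resize(c['color'][:,:,::-1],(400,300));cv2.imwrite('pics/s4.png',o)
p=get_obs()['tool_pos'];
for z in(90,98,p[2]-14): print(z,proj(a,(p[0],p[1],z)))
E
```

```text
time: 10.25
tool_pos: [644.7, 100.3, 134.4]
tcp_rot: [-3.14, 0.008, -2.996]
contact_force: [-1.1, 0.8, -0.9]
grip_width: 13.6
finger_force: 0.0
time: 10.5
tool_pos: [641.7, 104.0, 132.7]
tcp_rot: [3.142, 0.001, -2.988]
contact_force: [0.3, 0.0, 0.6]
grip_width: 0.7
finger_force: 0.0
t 10.5 pos [641.7 104.  132.7] rpy [ 3.142e+00  1.000e-03 -2.988e+00] F [0.3 0.  0.6] w 0.7 f 0.0
need tx -0.8 ty -0.1 tz 28.7 mm
90 (np.float64(294.994058889258), np.float64(235.72245894973634))
98 (np.float64(295.2381306738647), np.float64(233.45960549741167))
119.44316869409101 (np.float64(295.9072876469039), np.float64(227.2519870877043))
```

View pics/s4.png

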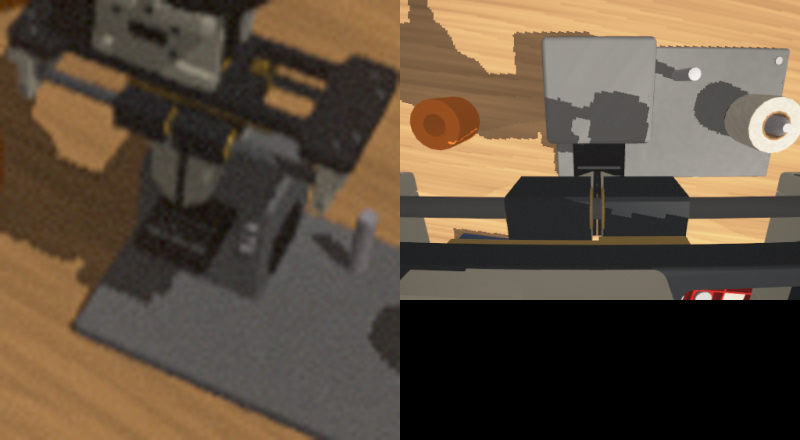

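The fingers are centred over the paddle; the pad point projects onto it at crop (180,223). I'll descend and press in steps.

```bash
python3 -m creep '[{"hand":0,"tx":-0.001,"ty":0,"tz":0.015,"spin":0},{"hand":0,"tx":0,"ty":0,"tz":0.01,"spin":0},{"hand":0,"tx":0,"ty":0,"tz":0.006,"spin":0},{"hand":0,"tx":0,"ty":0,"tz":0.003,"spin":0},{"hand":0,"tx":0,"ty":0,"tz":0,"spin":0}]'
python3 -m creep '[{"hand":0,"tx":0,"ty":0,"tz":0.006,"spin":0},{"hand":0,"tx":0,"ty":0,"tz":0.005,"spin":0},{"hand":0,"tx":0,"ty":0,"tz":0.005,"spin":0},{"hand":0,"tx":0,"ty":0,"tz":0.005,"spin":0},{"hand":0,"tx":0,"ty":0,"tz":0,"spin":0}]'
```

```text
time: 11.22
tool_pos: [642.1, 103.8, 97.4]
tcp_rot: [3.141, -0.001, -2.987]
contact_force: [-0.7, 1.5, 2.5]
grip_width: 0.2
finger_force: 1.0
time: 11.85
tool_pos: [642.5, 103.7, 76.7]
tcp_rot: [3.141, 0.0, -2.987]
contact_force: [-2.0, 0.8, 3.9]
grip_width: 0.3
finger_force: 2.4
```

```bash
python3 -m creep '[{"hand":0,"tx":0,"ty":0,"tz":0.0025,"spin":0},{"hand":0,"tx":0,"ty":0,"tz":0.0015,"spin":0},{"hand":0,"tx":0,"ty":0,"tz":0,"spin":0},{"hand":0,"tx":0,"ty":0,"tz":0,"spin":0},{"hand":0,"tx":0,"ty":0,"tz":0,"spin":0}]'
python3 - <<'E'
from h import *
go(642.5,104,73)
a=cap('scene')
A=cv2.resize(a['color'][200:300,260:400,::-1],None,fx=5,fy=5,interpolation=cv2.INTER_CUBIC);cv2.imwrite('pics/s5.png',A)
E
```

```text
time: 12.48
tool_pos: [642.6, 103.7, 73.7]
tcp_rot: [3.142, 0.001, -2.987]
contact_force: [-3.4, 0.6, 8.8]
grip_width: 0.5
finger_force: 4.2
t 12.47 pos [642.6 103.7  73.7] rpy [ 3.142e+00  1.000e-03 -2.987e+00] F [-3.4  0.6  8.8] w 0.5 f 4.2
need tx 0.0 ty 0.3 tz 0.7 mm
```

View pics/s5.png

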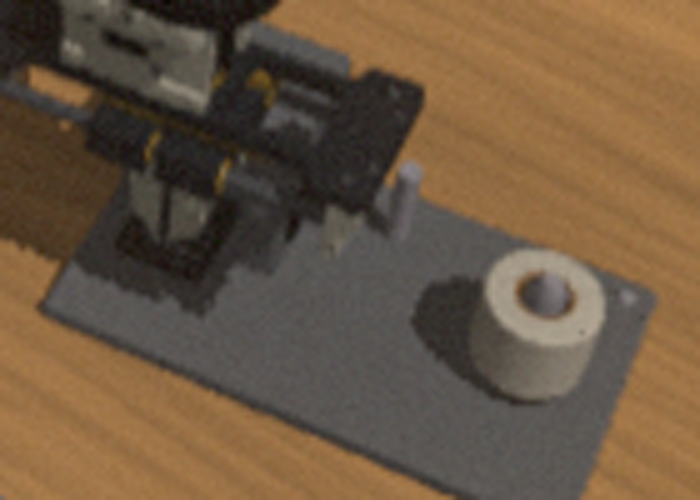

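The paddle is pressed near the base plate (crop (175,240)) and the roll is seated (540,320). Travel is about 30.3 mm at 8.8 N. I'll add 1 mm of margin and settle.

```bash
python3 -m creep '[{"hand":0,"tx":0,"ty":0,"tz":0.001,"spin":0},{"hand":0,"tx":0,"ty":0,"tz":0,"spin":0},{"hand":0,"tx":0,"ty":0,"tz":0,"spin":0},{"hand":0,"tx":0,"ty":0,"tz":0,"spin":0},{"hand":0,"tx":0,"ty":0,"tz":0,"spin":0}]'; python3 -m creep '[{"hand":0,"tx":0,"ty":0,"tz":0,"spin":0},{"hand":0,"tx":0,"ty":0,"tz":0,"spin":0},{"hand":0,"tx":0,"ty":0,"tz":0,"spin":0}]'
```

```text
time: 13.15
tool_pos: [642.6, 103.7, 72.8]
tcp_rot: [3.142, 0.001, -2.987]
contact_force: [-3.7, 0.2, 9.6]
grip_width: 0.7
finger_force: 4.7
time: 13.52
tool_pos: [642.5, 103.7, 72.8]
tcp_rot: [-3.142, 0.001, -2.987]
contact_force: [-3.5, 0.2, 9.5]
grip_width: 0.5
finger_force: 4.7
```

Travel is now about 31.2 mm at a steady 9.5 N, past the third click and short of the stop. Handing in.

```bash
python3 -c "
from h import *
print(close_job())"
```

```text
the job is handed in; nothing more can be done
None
```

I put the label roll on the spindle seat and let it go, and the arm is still holding the lever about 31 mm down (third click) at a steady 9.5 N. I handed the job in at about 13.5 s; the judge's verdict wasn't shown.

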